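# Shift the bench shaker into third gear and start it

### The arm

A 6-joint arm with a two-finger parallel gripper is mounted at the origin on a cart in front of the work surface, level with it; the furniture and walls round the work are solid. World frame = base frame: x ahead of the robot, y to its left, z up, the work surface at z = 0. Lengths are in m, angles in rad, forces in N, time in s.
With the tool pointing down it reaches from about 0.375 to 0.9 m from the base axis. Payload 3.1 kg.
Tool frame: the origin (TCP) lies on the centre line of the jaws, within the pads' length; the fingertips stand robot.tip_reach ahead of it and the grasp point (between the pads) lies 8 mm behind it (robot.tip_reach is the distance from the TCP to the fingertips, in m); z points along the fingers, y is the line along which they close (so a half turn about z gives the same grasp; the last joint's range is limited). The gripper opens to 87 mm and grips with 3 to 60 N. Pads are 19 mm wide; open, the fingers measure 117 mm over their backs; the gripper's body (75 mm by 190 mm) begins 51 mm behind the grasp point.
Start: joints at [-1.478, 0.527, 1.433, -0, 1.181, -0.178], TCP at [0.167, -0.602, 0.234] pointing down, gripper open.
Joint ranges: [-3.08, 3.08], [-0.75, 2.2], [0.22, 2.44], [-1.43, 4.57], [0, 2.65], [-2.85, 2.85]. Speed limits (rad/s): [2.79, 2.79, 3.14, 3.14, 3.14, 3.14].

### API

Orientations are given as a unit quaternion [x, y, z, w].
In Python, from rig import robot gives the robot as it stands.
- The arm moves only by the tool jog_arm, never from a script. Its argument "motion" is one flat list of numbers, 7 for each row, row after row: the shift along the tool's x, y, z scaled (see below), then the turn, a rotation vector about the tool's x, y, z scaled (see below), then the gripper's target within -1 to 1 (shut at 1, half-way at 0, fully open at -1). In form: [x, y, z, rx, ry, rz, hand, x, y, z, rx, ry, rz, hand, ...]. A call has 1 to 12 rows; each row shifts and turns the commanded pose from where the row before left it, along the tool's axes as they then stand; what a row does not reach is not made up. The controller multiplies each number of a shift by 4 cm and each number of a turn by 4 degrees. A row lasts 1/8 s, in which the tool goes at most 62.5 mm and 10.7 degrees, less where a joint would pass 70% of its speed; a pose out of reach is approached as far as the arm can. A call with a number of a shift or a turn outside -1 to 1 is refused whole. A call with a gripper value outside its range is refused whole. The fingers move at their own pace and stop on an object; "grip_force" is the grip in N (left out, the last holds). Time passes only in rows, so rows that do not move let the fingers close. It gives the time, the measured TCP pose, the force, the opening and the grip force at its end, in the units of the state.
- robot.get_obs(): the state, without advancing time (a new reading comes with each control period).
- robot.camera(name): name is "side" or "top" or "wrist"; returns the picture (420x560x3 uint8, blue, green, red); there is no depth.
- robot.calibration(name): a dict with "fx", "fy", "cx", "cy" (pixels), "R" (3x3) and "t" (3): a world point X has camera coordinates R X + t; the wrist camera has in their place "T_tool_cam" (4x4, takes a point from camera to tool coordinates, whose origin is the TCP and whose axes are the flange's). Camera axes: x right, y down, z forward; pixel columns grow to the right and rows downward; lengths in m; the calibration is good to about 2 mm. A picture is of the moment at which its call begins: read the wrist's pose just before it. calibration takes no time and is no camera call.
- robot.hand_in(): hands the job in; it is judged then, once.
The state is a dict: "time": time; "q": joint angles; "joint_velocities": joint speeds; "joint_torque": joint torques, N m; "position": TCP position; "tool_rot": TCP orientation; "ft_force": force on the tool from outside, world axes, zero at the start; "moment": the same for the moment, N m; "grip_width": finger opening in m; "grip_force": force on a finger pad.
Only numpy, scipy, OpenCV 4.12 (cv2) and the standard library are available. Lean on these libraries where they do the work, as an engineer would, in place of code of your own. Each camera call takes 0.05 s, during which the arm holds its last target. There are 200 camera calls.

### The job

Put the bench shaker into third gear and start it: with the fingertips push its gear lever across the gate to the third lane (the rightmost as the robot sees it, marked with three pips), then push it forward, away from the robot, fully home into that slot, and only then press the round start button right down and let it spring back. Push only - do not pull the lever up, and leave the beaker, flask, tip box and tape roll standing where they are.

Things in the scene. Friction and masses are not known exactly. Their poses are not given: they have to be found in the camera images.
- shaker: White bench shaker, fixed. Origin on the bench (z = 0) under the gate's neutral channel; x points forward (away from the robot), y left, z up. In this frame the console covers x -80..85, y -150..150 mm, 42 mm high; behind it (x 95..250, y -110..110 mm) a platform carries a tube rack, 120 mm high in all. Black pips mark the three forward slots: one, two, three.
- gate (a point): Middle of the gate on the steel gate plate's top, 50 mm above the bench; axes as the shaker's. Plate 116 mm (x) by 140 mm (y). A neutral channel 16 mm wide runs along y (48 mm each way); three lanes cross it at y = +40 (first), 0 (second) and -40 mm (third, right), each a 16 mm wide slot reaching 38 mm forward and 38 mm back.
- lever_mid (a point): Middle of the lever's white grip, on its axis, 85 mm above the bench. The grip is an upright cylinder, 22 mm in diameter, 62 to 110 mm above the bench, on a 12 mm stem in the gate. The lever stays upright, slides across and forward in the shaker's frame with 2 to 4 N, stays where it is left, and cannot pass the steel between the slots.
- gear_across (a joint): Lever position across the gate, m: 0 = first (left) lane, 0.04 = second lane, 0.08 = third (right) lane and end stop; grows to the right (the shaker's -y).
- gear_forward (a joint): Lever position along the slots, m: 0 = neutral channel, +0.03 = fully home (end stop) in a forward slot, -0.03 = end of a backward slot; grows along the shaker's +x.
- gear_lift (a joint): How far the lever is pulled up, m, 0..0.02; a spring holds it down at 0 with about 7 N. It should stay down.
- slot3_end (a point): Where the lever's axis stands when fully home in the third forward slot, at the gate plate's top level (50 mm high).
- start_top (a point): Centre of the top of the round white start button, 28 mm in diameter, in a grey housing on the console right of the gate, 95 mm right of the third lane. It is pressed straight down.
- start (a joint): Travel of the start button, m: 0 = up, 0.006 = right down (about 5 N); springs back.
- beaker: Small glass beaker, 46 mm wide, 58 mm high, loose on the bench left of the console; origin at the centre of its underside.
- flask: Conical flask, 62 mm wide, 104 mm high, loose on the bench right of the console; origin at the centre of its underside.
- tips: Pipette tip box with clear lid, 86 x 114 mm, 91 mm high, loose on the left of the bench; origin at the centre of its underside.
- tape: Roll of tape lying flat, 96 mm wide, 25 mm high, loose on the right of the bench; origin at the centre of its underside.

How it is judged:
On the way, in this order (a step that is already met when the one before it is completed fails the run):
1. the lever is across in the third lane, still in the neutral channel (value of joint gear_across above 0.073 m and value of joint gear_forward below 0.012 m), for 0.05 s.
2. the lever is forward, fully home in the third slot (value of joint gear_across above 0.073 m and value of joint gear_forward above 0.025 m), for 0.2 s.
3. the start button is pressed down (value of joint start above 0.0045 m), for 0.05 s.
4. the start button is released (value of joint start below 0.0015 m), for 0.2 s.
At the end, for the whole second after the job is handed in: The lever stands in the third forward slot within 5 mm of its end stop (and within 7 mm across), down on its seat (under 3 mm lift); the start button has been pressed after that and is up again (under 1.5 mm); beaker, flask, tip box and tape roll are within 20 mm of where they stood (all of step 2 and value of joint gear_lift below 0.003 m and value of joint start below 0.0015 m and distance of each of beaker, flask, tips, tape from where it was at the start of the episode below 0.02 m); the robot touches nothing.
It fails at once if the lever is pulled up by more than 6 mm (value of joint gear_lift above 0.006 m).
It fails at once if the start button is pressed while the lever is not in the third forward slot (value of joint start above 0.003 m and (value of joint gear_across below 0.07 m or value of joint gear_forward below 0.022 m)).
It fails at once if a bystander is shoved, carried or knocked over (moved by more than 20 mm or tilted by more than 0.5 rad) (distance of any of beaker, flask, tips, tape from where it was at the start of the episode above 0.02 m or angle between any of beaker, flask's own z axis and vertical above 0.5 rad).
It also fails if it takes over 48 s, if anything falls off the work surface, if the arm or the gripper's body presses on something with over 40 N, if the wrist force passes 120 N, or if a joint passes its speed limit or range.

## Working session

There is one attempt and no reset: what is moved stays moved. The work goes in short steps, Python scripts to look and compute and a tool call to move; the robot and the scene stay as the last step left them, time stands still between calls to the robot, and variables do not carry over. Pictures are saved under pics/ and viewed, at most 10 in all, crops included, and the job is handed in when it is done.

Besides the shell and the picture viewer there is one more tool, called after "Call:" by a JSON object that holds its "api" and its "payload". jog_arm: Moves the arm, as the interface text tells. Shifts and turns lie within -1 to 1; 1 stands for 4 cm of shift or 4 degrees of turn. Its arguments: {"type":"object","properties":{"motion":{"type":"array","items":{"type":"number"}},"grip_force":{"type":"number"}},"required":["motion"]}

```bash
mkdir -p pics; python3 - <<'E'
from rig import robot
import cv2
for n in("top","side"):
    cv2.imwrite(f"pics/{n}0.png",robot.camera(n)); print(n,robot.calibration(n))
o=robot.get_obs();print(o["position"],o["tool_rot"],o["time"],robot.tip_reach,o["ft_force"])
E
```

```text
top {'fx': 502.8576622480586, 'fy': 502.8576622480586, 'cx': 279.70913317389835, 'cy': 202.02234475299971, 'R': array([[-0.01772758, -0.99983433, -0.00412958],
       [-0.99650011,  0.01800561, -0.08162923],
       [ 0.08169007,  0.00266804, -0.99665421]]), 't': array([0.02948501, 0.54272233, 1.47776462])}
side {'fx': 455.46142473780174, 'fy': 455.46142473780174, 'cx': 280.2535227891149, 'cy': 208.52841569661547, 'R': array([[-9.65721696e-01,  2.59578786e-01, -6.77565171e-04],
       [ 1.23145180e-01,  4.55841171e-01, -8.81501045e-01],
       [-2.28510109e-01, -8.51368123e-01, -4.72181585e-01]]), 't': array([ 5.27612884e-01, -1.18975507e-03,  1.67113702e+00])}
[ 0.16716604 -0.60155276  0.23265889] [ 9.90844346e-01  1.35005497e-01  5.00180091e-05 -9.97632110e-04] 0.1 0.011 [-1.03622779  0.2276282  -0.31573777]
```

View pics/top0.png

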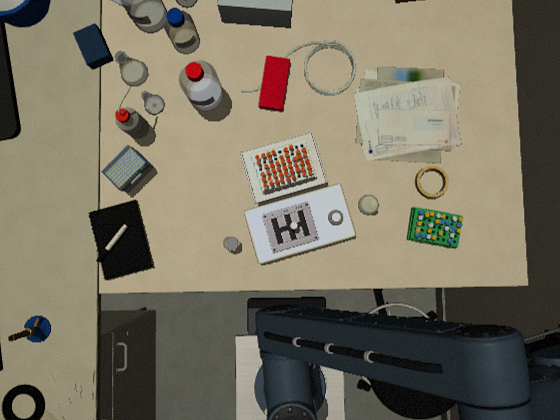

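View pics/side0.png

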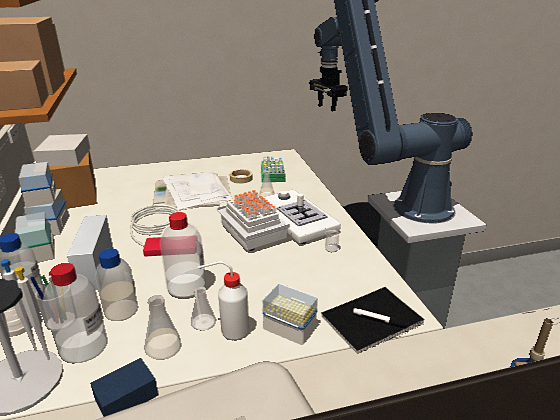

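The top picture shows the console at about (300,224), turned about 10°, with its gate at (291,227), the button at (336,217), the beaker at (232,244) and the flask at (368,204). I'll zoom in on the gate.

```bash
python3 - <<'E'
import cv2
a=cv2.imread("pics/top0.png")[170:275,220:385]
b=cv2.imread("pics/side0.png")[170:260,210:350]
cv2.imwrite("pics/c1.png",cv2.resize(a,None,fx=4.8,fy=4.8,interpolation=cv2.INTER_CUBIC))
cv2.imwrite("pics/c2.png",cv2.resize(b,None,fx=5.7,fy=5.7,interpolation=cv2.INTER_CUBIC))
E
```

```text
(no output)
```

View pics/c1.png

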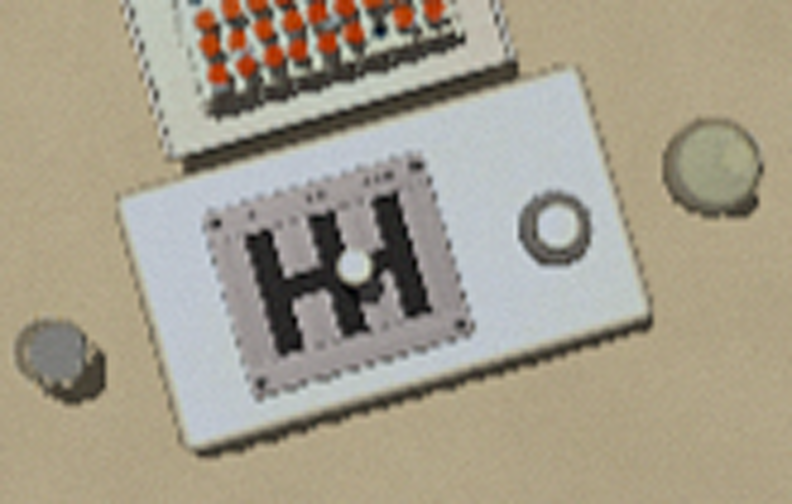

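View pics/c2.png

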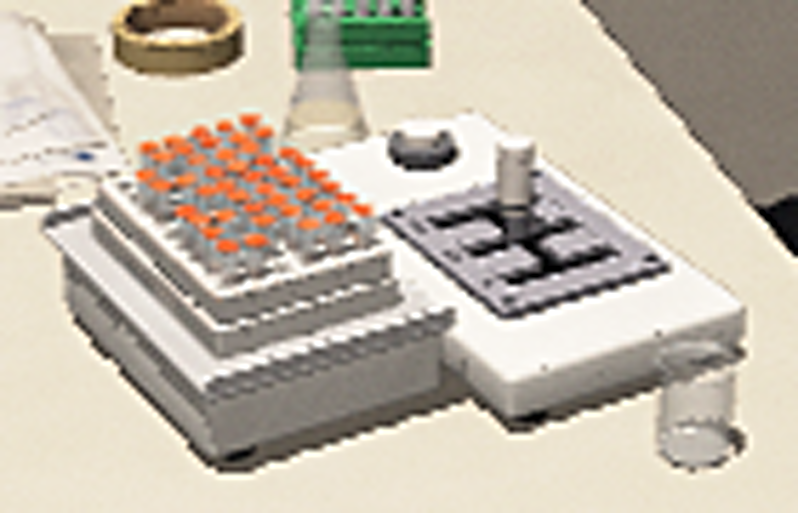

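The crops show the lever top at crop pixel (356,267), right of the second lane and in the neutral channel. The plate screws are at (216,222), (417,164), (462,325) and (261,384), and the button is at (556,228).

```bash
cat > h.py <<'E'
from rig import robot
import numpy as np
def ray(n,uv,z):
    c=robot.calibration(n);d=c["R"].T@np.array([(uv[0]-c["cx"])/c["fx"],(uv[1]-c["cy"])/c["fy"],1]);o=-c["R"].T@c["t"]
    return o+d*(z-o[2])/d[2]
def crop(p): return ((p[0]+.5)/4.8-.5+220,(p[1]+.5)/4.8-.5+170)
def crop2(p): return ((p[0]+.5)/5.7-.5+210,(p[1]+.5)/5.7-.5+170)
E
python3 - <<'E'
from h import *
T=lambda p,z:ray("top",crop(p),z)
S=lambda p,z:ray("side",crop2(p),z)
sc=np.array([T(p,.05) for p in[(216,222),(417,164),(462,325),(261,384)]])
co=np.array([T(p,.042) for p in[(120,203),(577,68),(650,315),(192,448)]])
print(sc.mean(0),co.mean(0))
for q in(sc,co):
    f=(q[0]+q[1]-q[2]-q[3]);l=(q[0]+q[3]-q[1]-q[2]);print(np.degrees([np.arctan2(f[1],f[0]),np.arctan2(-l[0],l[1])]),np.linalg.norm(f)/2,np.linalg.norm(l)/2)
f=co[0]+co[1]-co[2]-co[3];l=co[0]+co[3]-co[1]-co[2]
th=np.mean([np.arctan2(f[1],f[0]),np.arctan2(-l[0],l[1])])
R=np.array([[np.cos(th),-np.sin(th)],[np.sin(th),np.cos(th)]])
g=sc.mean(0)[:2];g2=co.mean(0)[:2]-R@[.0025,0];print(th,g,g2)
for n,p in(("lev",T((356,267),.11)),("levside",S((515,143),.11)),("btn",T((556,228),.055)),("flask",T((712,168),.1)),("beaker",T((55,352),.058))):print(n,p,R.T@(p[:2]-g))
# wrist yaw
from scipy.spatial.transform import Rotation as Ro
print(Ro.from_quat(robot.get_obs()["tool_rot"]).as_matrix().round(3))
print(robot.calibration("wrist")["T_tool_cam"].round(3))
E
```

```text
[ 0.4684918  -0.00971349  0.05      ] [ 0.47780355 -0.03814208  0.042     ]
[14.47160812 15.18733322] 0.10173361354085624 0.12719827080869273
[15.22917487 15.28786658] 0.15655144831611836 0.29148416316719084
0.26631142559714494 [ 0.4684918  -0.00971349] [ 0.47539168 -0.03880002]
lev [ 0.47014369 -0.0186373   0.11      ] [-0.00075487 -0.00904397]
levside [ 0.47422466 -0.01441099  0.11      ] [ 0.0042945  -0.00604064]
btn [ 0.49353453 -0.14163685  0.055     ] [-0.01055897 -0.13386343]
flask [ 0.52497217 -0.22948233  0.1       ] [-0.00334826 -0.22688579]
beaker [0.42400913 0.16251586 0.058     ] [0.00241182 0.17786467]
[[ 0.964  0.268 -0.   ]
 [ 0.268 -0.964  0.002]
 [ 0.    -0.002 -1.   ]]
[[ 0.001 -0.96  -0.281  0.077]
 [ 1.     0.001  0.     0.   ]
 [ 0.    -0.281  0.96  -0.151]
 [ 0.     0.     0.     1.   ]]
```

Call:
{"api": "jog_arm", "payload": {"motion": [0.8, -0.9, 0, 0, 0, 0, 1, 0.8, -0.9, 0, 0, 0, 0, 1, 0.8, -0.9, 0, 0, 0, 0, 1, 0.8, -0.9, 0, 0, 0, 0, 1, 0.8, -0.9, 0, 0, 0, 0, 1, 0.8, -0.9, 0, 0, 0, 0, 1, 0.8, -0.9, 0, 0, 0, 0, 1, 0.8, -0.9, 0, 0, 0, 0, 1, 0.8, -0.9, 0, 0, 0, 0, 1, 0.8, -0.9, 0, 0, 0, 0, 1, 0, 0, 0, 0, 0, 0, 1, 0, 0, 0, 0, 0, 0, 1], "grip_force": 20}}

```text
time: 1.6
position: [0.3793, -0.1699, 0.2335]
tool_rot: [0.991, 0.135, -0.0, 0.0]
ft_force: [-0.1, -0.5, 0.6]
grip_width: 0.0005
grip_force: 0.0
```

```bash
python3 - <<'E'
from h import *
import cv2,json
from scipy.spatial.transform import Rotation as Ro
o=robot.get_obs();cv2.imwrite("pics/w1.png",robot.camera("wrist"))
json.dump([list(map(float,o["position"])),list(map(float,o["tool_rot"]))],open("w1.json","w"))
print(o["position"],o["grip_width"],o["time"],Ro.from_quat(o["tool_rot"]).as_matrix().round(3))
E
```

```text
[ 0.37927221 -0.16993511  0.23350151] 0.000513651806487365 1.6 [[ 0.963  0.268 -0.   ]
 [ 0.268 -0.963 -0.001]
 [-0.     0.    -1.   ]]
```

View pics/w1.png

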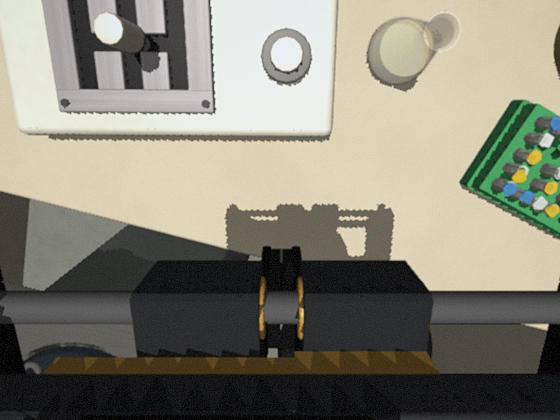

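The wrist picture shows the lever top at about (109,28), the button top at (287,53), the two near plate screws at (65,104) and (207,103), and the near end of the third lane at about (181,88).

```bash
cat >> h.py <<'E'
from scipy.spatial.transform import Rotation as Ro
th=.2663; R2=np.array([[np.cos(th),-np.sin(th)],[np.sin(th),np.cos(th)]]); g=np.array([.4685,-.0097])
def wray(pose,uv,z):
    c=robot.calibration("wrist");T=c["T_tool_cam"];Rt=Ro.from_quat(pose[1]).as_matrix()
    d=Rt@T[:3,:3]@np.array([(uv[0]-c["cx"])/c["fx"],(uv[1]-c["cy"])/c["fy"],1]);o=Rt@T[:3,3]+pose[0]
    p=o+d*(z-o[2])/d[2]; return p, R2.T@(p[:2]-g)
E
python3 - <<'E'
from h import *
import json
P=json.load(open("w1.json"))
for n,uv,z in(("lev",(109,28),.11),("scL",(65,104),.05),("scR",(207,103),.05),("lane3",(181,88),.05),("plateR",(214,110),.05),("plateL",(57,111),.05),("btn",(287,53),.055)):
    p,s=wray(P,uv,z);print(n,p.round(4),s.round(4))
print("tcp",R2.T@(np.array(P[0][:2])-g))
E
```

```text
lev [ 0.4707 -0.0202  0.11  ] [-0.0006 -0.0107]
scL [0.4019 0.0375 0.05  ] [-0.0519  0.063 ]
scR [ 0.437  -0.0851  0.05  ] [-0.0502 -0.0645]
lane3 [ 0.4433 -0.0602  0.05  ] [-0.0376 -0.0421]
plateR [ 0.4328 -0.0925  0.05  ] [-0.0562 -0.0705]
plateL [0.3938 0.0438 0.05  ] [-0.058   0.0713]
btn [ 0.4956 -0.143   0.055 ] [-0.009  -0.1357]
tcp [-0.12825067 -0.1311055 ]
```

Call:
{"api": "jog_arm", "payload": {"motion": [0.8, -1.0, 0, 0, 0, 0, 1, 0.8, -1.0, 0, 0, 0, 0, 1, 0.8, -1.0, 0, 0, 0, 0, 1, 0.8, -1.0, 0, 0, 0, 0, 1, 0, 0, 0, 0, 0, 0, 1, 0, 0, 0.92, 0, 0, 0, 1, 0, 0, 0.92, 0, 0, 0, 1, 0, 0, 0.92, 0, 0, 0, 1, 0, 0, 0.92, 0, 0, 0, 1, 0, 0, 0, 0, 0, 0, 1, 0, 0, 0, 0, 0, 0, 1]}}

```text
time: 3.02
position: [0.4604, 0.0174, 0.0871]
tool_rot: [0.991, 0.134, 0.0, 0.0]
ft_force: [-0.0, -0.2, 0.8]
grip_width: 0.0005
grip_force: 0.0
```

```bash
python3 - <<'E'
from h import *
import cv2
o=robot.get_obs();print(R2.T@(o["position"][:2]-g),o["position"][2],o["ft_force"])
cv2.imwrite("pics/w2.png",robot.camera("wrist"))
E
```

```text
[-0.00073581  0.02826287] 0.08705436303226932 [-0.02578837 -0.20876472  0.8159942 ]
```

View pics/w2.png

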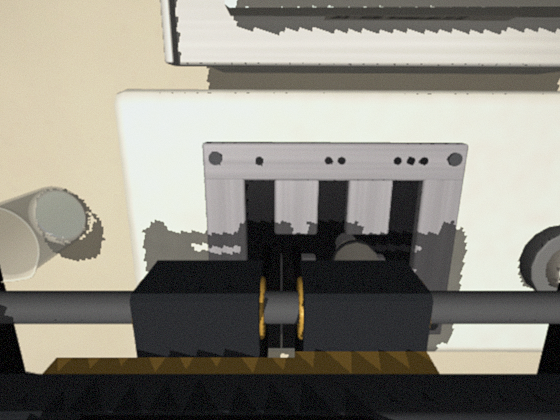

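Fist is left of the lever (lever at (357,250)), with clear space around it. Next I push it right.

Call:
{"api": "jog_arm", "payload": {"motion": [0, 0.25, 0, 0, 0, 0, 1, 0, 0.25, 0, 0, 0, 0, 1, 0, 0.25, 0, 0, 0, 0, 1, 0, 0.2, 0, 0, 0, 0, 1, 0, 0, 0, 0, 0, 0, 1]}}

```text
time: 3.7
position: [0.4703, -0.0188, 0.0863]
tool_rot: [0.991, 0.135, 0.0, 0.0]
ft_force: [-0.1, -0.2, -0.8]
grip_width: 0.0003
grip_force: 0.0
```

Call:
{"api": "jog_arm", "payload": {"motion": [0, 0.1, 0, 0, 0, 0, 1, 0, 0, 0, 0, 0, 0, 1]}}

```text
time: 3.95
position: [0.4708, -0.0218, 0.0862]
tool_rot: [0.991, 0.135, -0.0, -0.0]
ft_force: [-0.2, 1.4, 0.5]
grip_width: 0.0006
grip_force: 0.4
```

```bash
python3 - <<'E'
from h import *
import cv2
o=robot.get_obs();print(R2.T@(o["position"][:2]-g),R2.T@o["ft_force"][:2])
cv2.imwrite("pics/t3.png",cv2.resize(robot.camera("wrist")[120:300,200:500],None,fx=2.6,fy=2.6))
E
```

```text
[-0.00095319 -0.01227112] [0.16395892 1.37466638]
```

View pics/t3.png

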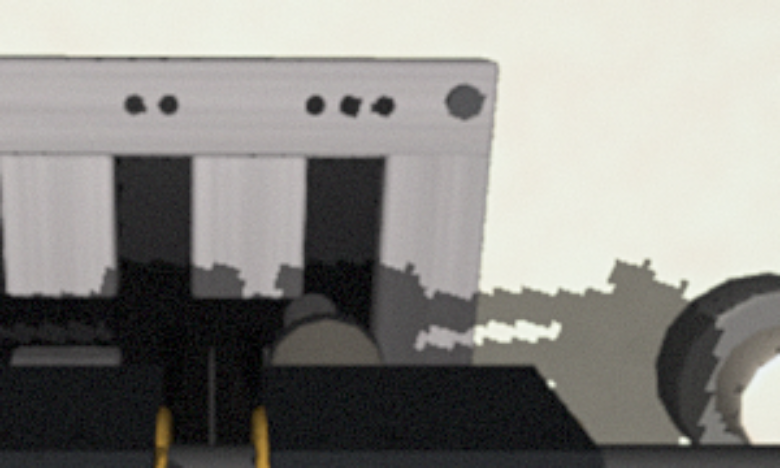

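Lever top is at crop (327,340), just left of the third lane (345), so it isn't there yet. I'll push on until the end stop gives force.

Call:
{"api": "jog_arm", "payload": {"motion": [0, 0.1, 0, 0, 0, 0, 1, 0, 0, 0, 0, 0, 0, 1]}}

```text
time: 4.25
position: [0.4719, -0.0257, 0.0863]
tool_rot: [0.991, 0.135, -0.0, -0.0]
ft_force: [0.2, 1.1, 0.0]
grip_width: 0.0002
grip_force: 0.6
```

Call:
{"api": "jog_arm", "payload": {"motion": [0, 0.1, 0, 0, 0, 0, 1, 0, 0, 0, 0, 0, 0, 1]}}

```text
time: 4.5
position: [0.4723, -0.0284, 0.0863]
tool_rot: [0.991, 0.134, -0.001, -0.001]
ft_force: [-0.6, 7.2, 1.0]
grip_width: 0.0005
grip_force: 3.5
```

End stop reached (7 N). Now I back off and go round behind the lever.

Call:
{"api": "jog_arm", "payload": {"motion": [0, -0.3, 0, 0, 0, 0, 1, -0.6, 0, 0, 0, 0, 0, 1, -0.5, 0, 0, 0, 0, 0, 1, 0, 0.4, 0, 0, 0, 0, 1, 0, 0.4, 0, 0, 0, 0, 1, 0, 0, 0, 0, 0, 0, 1, 0, 0, 0, 0, 0, 0, 1]}}

```text
time: 5.38
position: [0.4366, -0.0609, 0.0863]
tool_rot: [0.991, 0.135, 0.0, 0.0]
ft_force: [-0.1, -0.2, -0.7]
grip_width: 0.0001
grip_force: 0.0
```

```bash
python3 - <<'E'
from h import *
import cv2,json
o=robot.get_obs();print(R2.T@(o["position"][:2]-g),R2.T@o["ft_force"][:2])
cv2.imwrite("pics/w4.png",cv2.resize(robot.camera("wrist")[60:300,130:450],None,fx=2.4,fy=2.4))
E
```

```text
[-0.04427013 -0.04095865] [-0.12387912 -0.14797036]
```

View pics/w4.png

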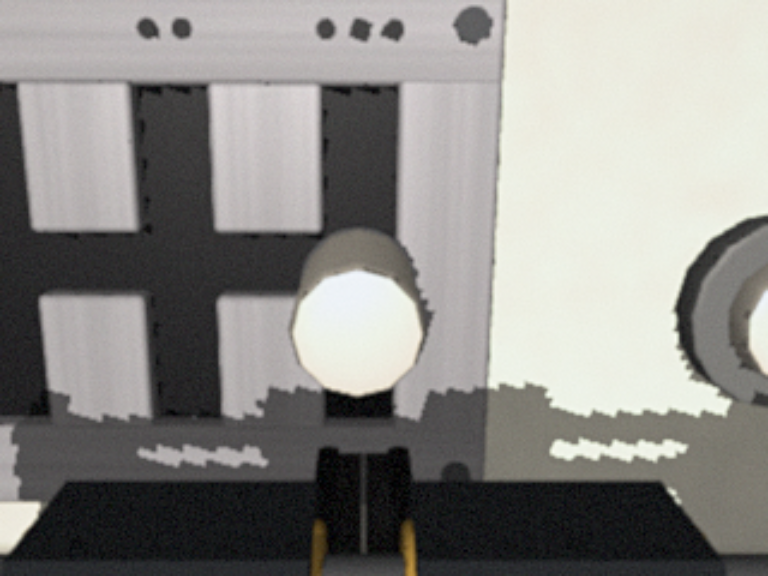

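The lever (crop (358,330)) is in line with the third lane and the fist is centred behind it. Next I push forward.

Call:
{"api": "jog_arm", "payload": {"motion": [0.3, 0, 0, 0, 0, 0, 1, 0.3, 0, 0, 0, 0, 0, 1, 0.3, 0, 0, 0, 0, 0, 1, 0.3, 0, 0, 0, 0, 0, 1, 0, 0, 0, 0, 0, 0, 1]}}

```text
time: 6.05
position: [0.4838, -0.0473, 0.0863]
tool_rot: [0.991, 0.135, 0.001, 0.0]
ft_force: [-0.4, 0.4, 0.6]
grip_width: 0.0005
grip_force: 0.0
```

Call:
{"api": "jog_arm", "payload": {"motion": [0.1, 0, 0, 0, 0, 0, 1, 0, 0, 0, 0, 0, 0, 1]}}

```text
time: 6.3
position: [0.4862, -0.0465, 0.0863]
tool_rot: [0.991, 0.135, -0.0, -0.0]
ft_force: [-0.7, -0.4, 0.7]
grip_width: 0.0003
grip_force: 0.3
```

Call:
{"api": "jog_arm", "payload": {"motion": [0.08, 0, 0, 0, 0, 0, 1, 0, 0, 0, 0, 0, 0, 1]}}

```text
time: 6.55
position: [0.4879, -0.0458, 0.0862]
tool_rot: [0.991, 0.135, -0.002, -0.0]
ft_force: [-3.7, -1.8, 0.9]
grip_width: 0.0005
grip_force: 2.2
```

Call:
{"api": "jog_arm", "payload": {"motion": [0.08, 0, 0, 0, 0, 0, 1, 0, 0, 0, 0, 0, 0, 1]}}

```text
time: 6.8
position: [0.4881, -0.0447, 0.0861]
tool_rot: [0.991, 0.136, -0.005, -0.001]
ft_force: [-8.5, -4.2, 5.6]
grip_width: 0.0005
grip_force: 4.7
```

End stop reached (about 9 N). I'll back off, lift and go above the button.

Call:
{"api": "jog_arm", "payload": {"motion": [-0.4, 0, 0, 0, 0, 0, 1, -0.3, 0, 0, 0, 0, 0, 1, 0, 0, -0.9, 0, 0, 0, 1, 0, 0, -0.9, 0, 0, 0, 1, 0, 0.8, 0, 0, 0, 0, 1, 0, 0.8, 0, 0, 0, 0, 1, 0, 0.8, 0, 0, 0, 0, 1, 0, 0, 0, 0, 0, 0, 1, 0, 0, 0, 0, 0, 0, 1]}}

```text
time: 7.92
position: [0.4904, -0.1444, 0.1582]
tool_rot: [0.991, 0.135, -0.0, -0.0]
ft_force: [0.3, 1.1, -0.8]
grip_width: 0.0004
grip_force: 0.0
```

```bash
python3 - <<'E'
from h import *
import cv2,json
o=robot.get_obs();print(R2.T@(o["position"][:2]-g),o["position"])
json.dump([list(map(float,o["position"])),list(map(float,o["tool_rot"]))],open("w5.json","w"))
cv2.imwrite("pics/w5.png",robot.camera("wrist"))
t=robot.camera("top");cv2.imwrite("pics/t5.png",t)
E
```

```text
[-0.0143315  -0.13567439] [ 0.49037824 -0.14436356  0.15815131]
```

View pics/w5.png

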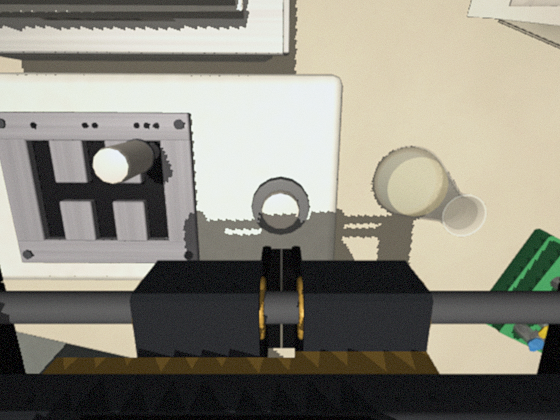

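The lever top is now at (111,162), up in the third slot. The button is at (281,209) and the flask is untouched.

```bash
python3 - <<'E'
from h import *
import json
P=json.load(open("w5.json"))
for n,uv,z in(("lev",(111,162),.11),("scR",(189,255),.05),("scL",(27,255),.05),("scRf",(179,125),.05),("btn",(281,209),.055),("btn",(281,209),.06)):
    print(n,wray(P,uv,z)[1].round(4))
E
```

```text
lev [ 0.0316 -0.0405]
scR [-0.051  -0.0637]
scL [-0.0516  0.0637]
scRf [ 0.0486 -0.0633]
btn [-0.0115 -0.1357]
btn [-0.01   -0.1357]
```

Lever confirmed home at (0.030, -0.040). Now I turn the gripper to keep its body clear of the lever, then descend.

Call:
{"api": "jog_arm", "payload": {"motion": [0.1, 0, 0, 0, 0, 0, 1, 0, 0, 0, 0, 0, -1, 1, 0, 0, 0, 0, 0, -1, 1, 0, 0, 0, 0, 0, -1, 1, 0, 0, 0, 0, 0, -1, 1, 0, 0, 0, 0, 0, -1, 1, 0, 0, 0, 0, 0, -1, 1, 0, 0, 0.9, 0, 0, 0, 1, 0, 0, 0.9, 0, 0, 0, 1, 0, 0, 0.2, 0, 0, 0, 1, 0, 0, 0, 0, 0, 0, 1]}}

```text
time: 9.4
position: [0.4951, -0.1435, 0.0783]
tool_rot: [0.941, 0.338, -0.0, -0.0]
ft_force: [0.5, 0.3, 0.3]
grip_width: 0.0005
grip_force: 0.0
```

Call:
{"api": "jog_arm", "payload": {"motion": [0, 0, 0.1, 0, 0, 0, 1, 0, 0, 0, 0, 0, 0, 1]}}

```text
time: 9.65
position: [0.496, -0.1442, 0.0753]
tool_rot: [0.941, 0.338, 0.001, 0.001]
ft_force: [0.4, 0.4, 0.6]
grip_width: 0.0008
grip_force: 0.7
```

Call:
{"api": "jog_arm", "payload": {"motion": [0, 0, 0.1, 0, 0, 0, 1, 0, 0, 0, 0, 0, 0, 1]}}

```text
time: 9.9
position: [0.496, -0.1442, 0.0709]
tool_rot: [0.941, 0.338, 0.001, 0.001]
ft_force: [1.3, 1.2, 4.5]
grip_width: 0.0004
grip_force: 2.0
```

Call:
{"api": "jog_arm", "payload": {"motion": [0, 0, 0.08, 0, 0, 0, 1, 0, 0, 0, 0, 0, 0, 1]}}

```text
time: 10.15
position: [0.496, -0.1443, 0.0692]
tool_rot: [0.941, 0.338, 0.001, 0.001]
ft_force: [-0.0, 1.5, 17.7]
grip_width: 0.0003
grip_force: 8.9
```

Call:
{"api": "jog_arm", "payload": {"motion": [0, 0, 0.08, 0, 0, 0, 1, 0, 0, 0, 0, 0, 0, 1]}}

```text
time: 10.4
position: [0.4961, -0.1443, 0.0687]
tool_rot: [0.941, 0.338, 0.002, 0.002]
ft_force: [-5.0, 3.8, 40.0]
grip_width: 0.0003
grip_force: 20.1
```

Bottomed out (hard stop, about 6 mm below first contact). I lift clear.

Call:
{"api": "jog_arm", "payload": {"motion": [0, 0, -0.4, 0, 0, 0, 1, 0, 0, -0.9, 0, 0, 0, 1, 0, 0, -0.9, 0, 0, 0, 1, 0, 0, -0.9, 0, 0, 0, 1, 0, 0, 0, 0, 0, 0, 1, 0, 0, 0, 0, 0, 0, 1, 0, 0, 0, 0, 0, 0, 1]}}

```text
time: 11.28
position: [0.4937, -0.1433, 0.1864]
tool_rot: [0.941, 0.338, -0.001, -0.001]
ft_force: [0.5, -0.2, -0.7]
grip_width: 0.0006
grip_force: 0.0
```

```bash
python3 - <<'E'
from rig import robot
import cv2
cv2.imwrite("pics/w6.png",robot.camera("wrist"))
E
```

```text
(no output)
```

View pics/w6.png

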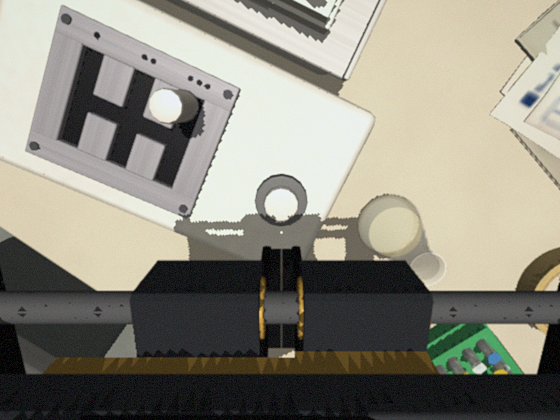

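The lever (167,105) stands in the third forward slot, the button (281,203) is clear of the gripper, and the flask (390,225) is upright.

```bash
python3 -c "
from rig import robot
print(robot.hand_in())"
```

```text
the job is handed in; nothing more can be done
None
```

The job is handed in: I pushed the lever across to the third lane and fully home, then pressed the start button to its stop and released it, with the gripper left clear; the hand-in call gave no verdict.

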